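Find the flat gem-box lid by the rocking test and snap it on

TASK

The open gem box needs a lid, and one of the two in the wooden tray is bowed, so it will not catch under all the snap tabs. Lay a lid on the black granite plate and press down near one end of it to see whether it rocks; then lay the flat lid on the box and press it home until all four tabs have snapped over it. Leave the bowed lid lying flat on the plate or in the tray, and do not push the gem jars about.

Things in the scene. Friction and masses are not known exactly. Their poses are not given: they have to be found in the camera images.
- lid_a: white plastic lid with a grey pane on top, 66 (its x) x 48 (its y) x 5 mm, 45 g; origin at the centre of its underside, z up. One of lid_a and lid_b is flat, the other bowed along its x: underside flat in the middle 16 mm, ends curving up 3 mm. They look alike; which one is bowed is not told. Both lie level at rest, side by side in the tray
- lid_b: the other lid, same outline, looks, mass and frame as lid_a. Pressed down near an x end (over 15 mm from its centre) with a few N on a flat surface, the bowed lid rocks about its middle by about 0.12 rad (far end up 6 mm) while pressed, and falls back level when let go; the flat lid stays level
- surface_plate: black granite surface plate, 130 (its x) x 200 (its y) x 24 mm, fixed to the table; origin at the centre of its underside, flat top 24 mm above that; empty at the start, with room for both lids side by side (at y = +-50 mm)
- lid_tray: narrow wooden tray, fixed, 86 (its x) x 210 (its y) mm outside, walls 6 mm thick, 18 mm high, floor 4 mm up; origin at the centre of its underside. The lids lie across it, their x along its x, at about y = +50 and -50 mm. Lid ends are only 4 mm from the walls, so grip a lid there across its 48 mm width; 25 mm is free beside each long side
- gem_box: open grey plastic box, fixed, a palm stone inside; walls 64 (its x) x 46 (its y) mm, rim 26 mm up; origin at the centre of its underside. Black spring tabs, 10 mm wide, 46 mm high, stand along its long sides at x = +-26, y = +-26 mm, so hold a lid by its x ends, lid x along box x, either way round. Low sloped stubs (34 mm up, at x = +-36, y = +-16) centre it lengthwise
- box_rim (a point): centre of the box's mouth at rim height (26 mm up), where the centre of the lid's underside ends up; axes as gem_box. Lowered level, the lid meets the flared tabs with its underside about 39 mm up. Then pressing its top near each x end (23 mm from centre, y = 0, between the tabs) with 5 to 20 N drives that end down past two tabs onto the rim
- tab1 (a joint): hinge of the tab at box (+26, +26) mm, rad: 0 upright (a spring brings it back), grows as it bends outward. Opposite tabs flare from 44 mm apart at the noses (34 mm up) to 53 mm at the top (46 mm up); the noses end up just over the lid's top face (31 mm up). A passing lid bends a tab about 0.08
- tab2 (a joint): hinge of the tab at box (-26, +26) mm, as tab1
- tab3 (a joint): hinge of the tab at box (-26, -26) mm, as tab1
- tab4 (a joint): hinge of the tab at box (+26, -26) mm, as tab1
- jar_a: small black gem jar with a clear snap top, 33 mm across, 22 mm high, loose on the table near one corner of the plate; a bystander, origin under its centre
- jar_b: another gem jar like jar_a, loose near the opposite corner of the plate; a bystander
Mind the look-alikes: they are no part of the job. What is shaped like the lid_a but yellow is not meant.

How it is judged:
By the outcome, as a careful person would: the job done as asked, in the order asked, and still so for the second after the job is handed in, with the robot touching nothing.
It also fails if it takes over 72 s, if anything falls off the work surface, if the arm or the gripper's body presses on something with over 40 N, if the wrist force passes 120 N, or if a joint passes its speed limit or range.

ROBOT

A 6-joint arm with a two-finger parallel gripper is mounted at the origin on the work surface; the furniture and walls round the work are solid. World frame = base frame: x ahead of the robot, y to its left, z up, the work surface at z = 0. Lengths are in mm, angles in rad, forces in N, time in s.
With the tool pointing down it reaches from about 275 to 750 mm from the base axis. Payload 10.2 kg.
Tool frame: the origin (TCP) lies at the very end of the fingers, on their centre line; the grasp point (between the pads) lies 19 mm behind it; z points along the fingers, y is the line along which they close (so a half turn about z gives the same grasp; the last joint's range is limited). The gripper opens to 85 mm and grips with 20 to 120 N. Pads are 22 mm wide; open, the fingers measure 114 mm over their backs; the gripper's body (76 mm by 85 mm) begins 54 mm behind the grasp point. The pads swing forward as they close: fully open they stand 13 mm farther back than shut.
Start: joints at [0.897, 0.313, 1.498, -0, 1.331, -0.223], TCP at [228.748, 472.552, 231.294] pointing down, gripper open.
Joint ranges: [-2.94, 2.94], [-0.97, 2.17], [0.19, 2.56], [-1.23, 4.37], [0.02, 3.11], [-2.88, 2.88]. Speed limits (rad/s): [2.39, 2.39, 3.01, 3.14, 3.14, 3.14].

INTERFACE

Orientations are given as a unit quaternion [w, x, y, z].
In Python, from rig import monitor, eyes, job gives the robot as it stands. The module is installed in compiled form; this text tells all that it offers.
- The arm moves only by the tool send_rows, never from a script. Its argument "targets" is one flat list of numbers, 7 for each row, row after row: the turn, a rotation vector about the tool's x, y, z in degrees, then the shift along the tool's x, y, z in units of 60 mm (1.0 is 60 mm), then the opening, from -1 (shut) to 1 (fully open), so that 0 is half open. A call has 1 to 5 rows; each row shifts and turns the commanded pose from where the row before left it, along the tool's axes as they then stand; what a row does not reach is not made up. A row lasts 1/8 s, in which the tool goes at most 62.5 mm and 10.7 degrees, less where a joint would pass 70% of its speed; a pose out of reach is approached as far as the arm can. A call is refused whole if a number of a shift passes 1 or a number of a turn 10.7, either way. A call with a gripper value outside its range is refused whole. The fingers move at their own pace and stop on an object; "newtons" is the grip in N (left out, the last holds). Time passes only in rows, so rows that do not move let the fingers close. It gives the time, the measured TCP pose, the force, the opening and the grip force at its end, in the units of the state.
- monitor.sense(): the state, without advancing time (a new reading comes with each control period).
- eyes.capture(name): name is "scene" or "top" or "wrist"; returns a dict with "img" (384x512x3 uint8, red, green, blue), "K" (3x3 intrinsics, pixels), "R" (3x3) and "t" (3): a world point X has camera coordinates R X + t. Camera axes: x right, y down, z forward; pixel columns grow to the right and rows downward; lengths in mm; the calibration is good to about 2 mm. A picture is of the moment at which its call begins. There is no depth.
- job.finish_job(): hands the job in; it is judged then, once.
The state is a dict: "time_s": time; "joints": joint angles; "dq": joint speeds; "tau": joint torques, N m; "eef_pos": TCP position; "ee_rot": TCP orientation; "force": force on the tool from outside, world axes, zero at the start; "wrist_torque": the same for the moment, N m; "grip_width": opening from 0.0 (shut) to 1.0 (fully open); "grip_force": force on a finger pad.
Only numpy, scipy, OpenCV 4.12 (cv2) and the standard library are available. Lean on these libraries where they do the work, as an engineer would, in place of code of your own. Each camera call takes 0.05 s, during which the arm holds its last target. There are 200 camera calls.

## Working session

There is one attempt and no reset: what is moved stays moved. The work goes in short steps, Python scripts to look and compute and a tool call to move; the robot and the scene stay as the last step left them, time stands still between calls to the robot, and variables do not carry over. Pictures are saved under pics/ and viewed, at most 10 in all, crops included, and the job is handed in when it is done.

Besides the shell and the picture viewer there is one more tool, called after "Call:" as name(argument=value, ...), one argument or row to a line, values as JSON. send_rows: Moves the arm, as the interface text tells. Its arguments: {"type":"object","properties":{"targets":{"type":"array","items":{"type":"number"}},"newtons":{"type":"number"}},"required":["targets"]}

```bash
mkdir -p pics
cat > h.py <<'E'
import numpy as np, cv2
from rig import monitor, eyes, job
def cap(n,f=None):
    c=eyes.capture(n)
    if f: cv2.imwrite('pics/'+f,c['img'][:,:,::-1]); np.savez('pics/'+f+'.npz',**c)
    return c
def ray(c,px,z):
    d=c['R'].T@np.linalg.inv(c['K'])@np.array([px[0],px[1],1.]); o=-c['R'].T@c['t']
    return o+d*(z-o[2])/d[2]
def proj(c,X):
    p=c['K']@(c['R']@np.array(X,float)+c['t']); return p[:2]/p[2]
E
python3 - <<'E'
from h import *
a=cap('scene','s0.png');b=cap('top','t0.png')
for c in(a,b): print(-c['R'].T@c['t'],c['R'].round(3).tolist(),c['K'].round(1).tolist())
print(monitor.sense())
E
```

```text
[ -10.20031429 -933.92419313 1006.42964236] [[0.909, -0.416, 0.015], [-0.27, -0.616, -0.74], [0.317, 0.669, -0.672]] [[416.3, 0.0, 256.9], [0.0, 416.3, 184.9], [0.0, 0.0, 1.0]]
[ 337.51541711  -14.23963473 1028.61054322] [[0.025, -1.0, 0.004], [-0.994, -0.025, -0.108], [0.108, -0.001, -0.994]] [[377.5, 0.0, 258.8], [0.0, 377.5, 191.0], [0.0, 0.0, 1.0]]
{'time_s': 0.1, 'joints': array([ 8.96606285e-01,  3.13412686e-01,  1.49834547e+00, -1.84126941e-05,
        1.33102288e+00, -2.23367837e-01]), 'dq': array([ 1.04287743e-03,  7.04554422e-04, -2.17173691e-03,  1.49153236e-03,
        1.59582722e-06,  1.08844308e-03]), 'tau': array([ 2.54574879e-03, -4.12902868e+01, -2.60141104e+01, -2.56738895e-04,
        3.04308967e-03, -6.01481429e-05]), 'eef_pos': array([228.59818573, 472.36250376, 230.78866119]), 'ee_rot': array([-2.49741376e-04,  2.23504908e-01,  9.74702623e-01, -5.39229161e-04]), 'force': array([0.21313161, 0.18076319, 0.45153367]), 'wrist_torque': array([ 0.01089374,  0.02010746, -0.01483808]), 'grip_force': 0.0, 'grip_width': 1.0041398066529663}
```

View pics/t0.png

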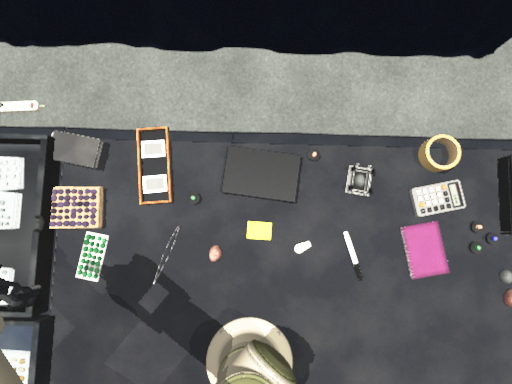

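View pics/s0.png

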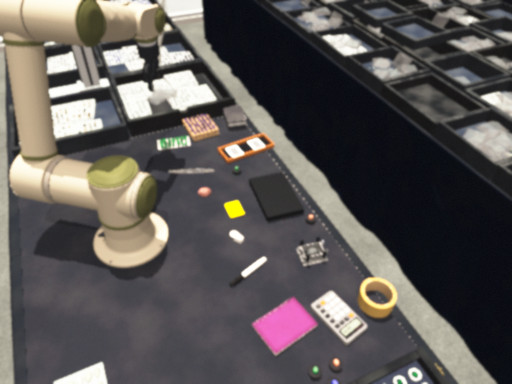

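The top view shows these things:
- Tray at (154,165), with white lids at (153,148) and (155,184).
- Plate at (262,173), box at (360,180).
- Jars at (195,198) and (314,155).

Could be taken for a lid: the yellow look-alike (259,231), the white eraser (303,247), and the white boxes at left (10,170–210). I choose the two white lids with grey panes in the tray.

Run:
```python
from h import *
c=dict(np.load('pics/t0.png.npz')); im=c['img']; hsv=cv2.cvtColor(im,cv2.COLOR_RGB2HSV)
def blob(m,x0,y0,x1,y1,z,name,n=1):
    k=np.zeros(m.shape,np.uint8);k[y0:y1,x0:x1]=m[y0:y1,x0:x1]
    cs=sorted(cv2.findContours(k,cv2.RETR_EXTERNAL,cv2.CHAIN_APPROX_NONE)[0],key=cv2.contourArea)[::-1][:n]
    for q in cs:
        P=np.array([ray(c,p,z)[:2] for p in q[:,0]],np.float32); r=cv2.minAreaRect(P); print(name,np.round(r[0],1),np.round(r[1],1),round(r[2],1))
H,S,V=[hsv[...,i].astype(int) for i in range(3)]
blob(((V>130)&(S<60)),130,125,175,205,9,'lid',2)
blob(((S>120)&(V>100)&(H<25)),130,120,180,210,18,'tray')
blob((V<36),215,138,310,208,24,'plate')
blob((V>65),335,155,385,205,35,'box')
for n,p in dict(jarA=(195,198),jarB=(314,155)).items(): print(n,ray(c,p,15))
for p in((262,173),(360,180)):print(ray(c,p,24))
print(V[120:215:6,215:310:6])
A=cv2.resize(im[115:215,130:230],(400,400),interpolation=cv2.INTER_CUBIC);B=cv2.resize(im[130:230,310:410],(400,400),interpolation=cv2.INTER_CUBIC)
cv2.imwrite('pics/c0.png',np.hstack([A,B])[:,:,::-1])
```

```text
lid [461.6 269.3] [50.8 68.8] 5.9
lid [558.6 279.4] [50.9 68.9] 5.1
tray [511.4 271.5] [209.3  87. ] 5.5
box [ 483.4 -282.4] [134.5 131.3] 0.2
jarA [424.15700127 156.34658057  15.        ]
jarB [ 550.19165947 -163.21613171   15.        ]
[495.45004138 -22.3843361   24.        ]
[ 483.18478105 -286.2125694    24.        ]
[[166 171 169 171 176 168 180 174 165 170 175 167 165 167 162 170]
 [174 168 167 174 176 174 174 181 170 171 176 168 169 165 160 164]
 [ 63  74  74  77  94 104  97 103 124 116 124 128 130 125 127 151]
 [ 80  79  78  64  78  79  80  83  81  81  80  79  77  76  76  75]
 [ 92  93  91  87  90  96  95  96  94  82  82  81  84  82  85  85]
 [ 94  90  66  87  86  87  86  86  83  78  90  88  87  85  89  87]
 [ 94  90  80  88  87  87  88  87  87  86  87  86  87  87  87  88]
 [ 94  95  91  89  89  90  90  87  88  89  88  90  87  87  87  88]
 [ 95  91  91  91  90  90  90  90  90  89  90  89  90  90  63  85]
 [ 95  92  93  93  93  91  92  91  92  91  92  91  91  92  51  89]
 [ 95  85  95  92  93  92  94  93  93  93  94  93  92  91  58  91]
 [ 93  75  95  96  94  95  95  95  96  95  94  95  94  95  82  91]
 [ 91  84  78 101  98  98  97  95  97  97  96  96  95  97  86  90]
 [ 93  93  93  90  90  87  91  73  49  77 101  98  98  98  90  91]
 [ 93  95  93  92  88  87  88  90  89  82  84  83  83  89  91  93]
 [ 92  92  92  90  88  88  88  87  85  84  84  85  86  87  91  95]]
```

View pics/c0.png

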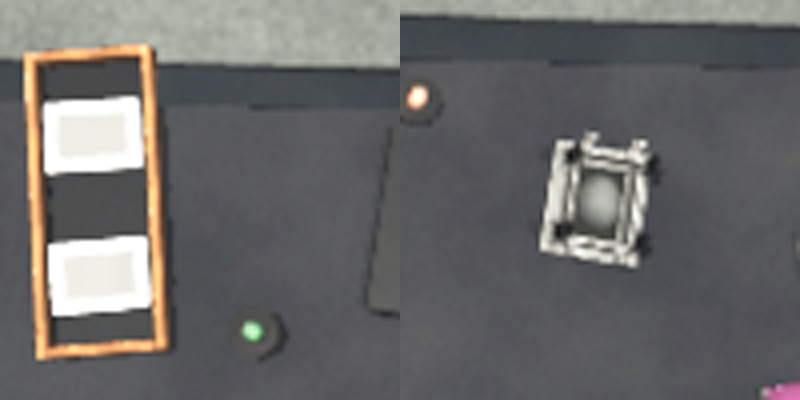

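```bash
cat >> h.py <<'E'
from scipy.spatial.transform import Rotation as Ro
def pose():
    s=monitor.sense(); q=s['ee_rot']; return s,s['eef_pos'],Ro.from_quat(q[[1,2,3,0]])
def plan(xyz,yaw,n=None):
    "rows to reach tcp xyz with tool y at yaw deg (mod 180), tool down"
    s,p,r=pose(); x=np.array(xyz,float)
    y=np.radians(yaw); T=np.array([[-np.sin(y),np.cos(y),0],[np.cos(y),np.sin(y),0],[0,0,-1]]).T
    best=min((Ro.from_matrix(T@np.diag([k,k,1])) for k in(1,-1)),key=lambda q:(r.inv()*q).magnitude())
    rv=(r.inv()*best).as_rotvec(degrees=True)
    m=int(np.ceil(max(np.linalg.norm(rv)/10.5,np.linalg.norm(x-p)/60,1))) if n is None else n
    print('t',round(s['time_s'],2),'p',p.round(1),'F',s['force'].round(1),'w',round(85*s['grip_width'],1),'gf',round(s['grip_force'],1),'rot',rv.round(2))
    for i in range(m):
        d=r.inv().apply((x-p)/m)/60
        print([round(v,2) for v in rv/m]+[round(v,3) for v in d]); r=r*Ro.from_rotvec(rv/m,degrees=True)
E
python3 - <<'E'
from h import *
plan([461.6,269.3,130],5.5)
E
```

```text
t 0.1 p [228.6 472.4 230.8] F [0.2 0.2 0.5] w 85.4 gf 0.0 rot [-7.000e-02  2.000e-02  5.867e+01]
[np.float64(-0.01), np.float64(0.0), np.float64(9.78), np.float64(-0.828), np.float64(-0.225), np.float64(0.28)]
[np.float64(-0.01), np.float64(0.0), np.float64(9.78), np.float64(-0.855), np.float64(-0.081), np.float64(0.28)]
[np.float64(-0.01), np.float64(0.0), np.float64(9.78), np.float64(-0.856), np.float64(0.065), np.float64(0.28)]
[np.float64(-0.01), np.float64(0.0), np.float64(9.78), np.float64(-0.833), np.float64(0.209), np.float64(0.28)]
[np.float64(-0.01), np.float64(0.0), np.float64(9.78), np.float64(-0.785), np.float64(0.348), np.float64(0.28)]
[np.float64(-0.01), np.float64(0.0), np.float64(9.78), np.float64(-0.715), np.float64(0.476), np.float64(0.28)]
```

Call:
send_rows(
  targets=[0,0,9.78,-0.828,-0.225,0.28,0.4,0,0,9.78,-0.855,-0.081,0.28,0.4,0,0,9.78,-0.856,0.065,0.28,0.4,0,0,9.78,-0.833,0.209,0.28,0.4,0,0,9.78,-0.785,0.348,0.28,0.4],
  newtons=30,
)

```text
time_s: 0.72
eef_pos: [424.0, 302.1, 146.6]
ee_rot: [-0.0, 0.609, 0.793, -0.0]
force: [0.2, 0.1, 0.1]
grip_width: 0.698
grip_force: 0.0
```

Call:
send_rows(
  targets=[0,0,9.78,-0.715,0.476,0.28,0.4,0,0,0,0,0,0,0.4,0,0,0,0,0,0,0.4],
)

```text
time_s: 1.1
eef_pos: [461.5, 269.7, 130.4]
ee_rot: [-0.0, 0.672, 0.74, -0.0]
force: [0.1, -0.6, -0.0]
grip_width: 0.701
grip_force: 0.0
```

Run:
```python
from h import *
c=cap('wrist','w0.png'); plan([461.6,269.3,60],5.5)
print(-c['R'].T@c['t'],c['R'].round(3).tolist())
for X in([461.6,269.3,9],[511,271.5,18],monitor.sense()['eef_pos']):print(proj(c,X))
```

```text
t 1.15 p [461.3 270.2 130.7] F [0.3 0.4 0.4] w 59.3 gf 0.0 rot [-0.   -0.01  0.09]
[np.float64(-0.0), np.float64(-0.0), np.float64(0.04), np.float64(-0.007), np.float64(0.002), np.float64(0.589)]
[np.float64(-0.0), np.float64(-0.0), np.float64(0.04), np.float64(-0.007), np.float64(0.002), np.float64(0.589)]
[453.1574893  348.74536779 272.68303729] [[0.995, 0.096, -0.001], [0.091, -0.946, 0.312], [0.029, -0.311, -0.95]]
[255.78771185 187.15556333]
[305.04003726 192.1847178 ]
[256.00206245 244.77205392]
```

View pics/w0.png

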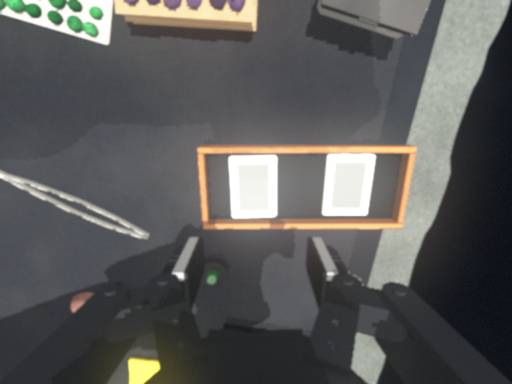

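The wrist view shows the near lid at (253,187), the far lid at (349,185), and the tray around them. The projection agrees with the top-view fix to about 2 mm.

```bash
cat >> h.py <<'E'
def rects(c,m,z,amin=300):
    for q in cv2.findContours(m.astype(np.uint8),cv2.RETR_EXTERNAL,cv2.CHAIN_APPROX_NONE)[0]:
        if cv2.contourArea(q)>amin:
            P=np.array([ray(c,p,z)[:2] for p in q[:,0]],np.float32); r=cv2.minAreaRect(P)
            print('px',q[:,0].mean(0).round(),'xy',np.round(r[0],1),'size',np.round(r[1],1),'ang',round(r[2],1))
def white(c,s=50,v=150):
    h=cv2.cvtColor(c['img'],cv2.COLOR_RGB2HSV); return (h[...,1]<s)&(h[...,2]>v)
E
python3 - <<'E'
from h import *
c=dict(np.load('pics/w0.png.npz')); m=white(c); m[:140]=0;m[225:]=0; m[:,:205]=0;m[:,405:]=0
rects(c,m,9)
plan([461.6,269.3,40],5.5)
E
```

```text
px [253. 186.] xy [458.8 268.9] size [50.5 69.2] ang 6.0
px [348. 184.] xy [555.4 279.9] size [50.8 67.6] ang 5.5
t 1.15 p [461.3 270.2 130.7] F [0.3 0.4 0.4] w 59.3 gf 0.0 rot [-0.   -0.01  0.09]
[np.float64(-0.0), np.float64(-0.0), np.float64(0.04), np.float64(-0.007), np.float64(0.002), np.float64(0.756)]
[np.float64(-0.0), np.float64(-0.0), np.float64(0.04), np.float64(-0.007), np.float64(0.002), np.float64(0.756)]
```

Call:
send_rows(
  targets=[0,0,0,-0.018,-0.023,0.9,0.4,0,0,0,0,0,0.9,0.4,0,0,0,0,0,0.1,0.4,0,0,0,0,0,0.08,0.4,0,0,0,0,0,0.05,0.4],
)

```text
time_s: 1.78
eef_pos: [461.5, 269.0, 10.4]
ee_rot: [0.001, 0.672, 0.74, 0.001]
force: [0.1, 1.0, 0.4]
grip_width: 0.702
grip_force: 0.0
```

Call:
send_rows(
  targets=[0,0,0,0,0,0.04,0.4,0,0,0,0,0,0,0.4],
)

```text
time_s: 2.02
eef_pos: [460.8, 268.4, 6.8]
ee_rot: [0.0, 0.672, 0.74, 0.0]
force: [-0.7, 0.1, 0.6]
grip_width: 0.699
grip_force: 0.0
```

Call:
send_rows(
  targets=[0,0,0,0,0,0.03,0.4,0,0,0,0,0,0,0.4],
)

```text
time_s: 2.28
eef_pos: [460.5, 268.3, 4.5]
ee_rot: [-0.0, 0.672, 0.74, -0.0]
force: [-0.2, 0.3, -1.2]
grip_width: 0.7
grip_force: 0.0
```

Call:
send_rows(
  targets=[0,0,0,0,0,0.03,0.4,0,0,0,0,0,0,0.4],
)

```text
time_s: 2.52
eef_pos: [460.5, 268.3, 2.5]
ee_rot: [-0.0, 0.672, 0.74, -0.0]
force: [-0.9, -0.1, 0.2]
grip_width: 0.695
grip_force: 0.0
```

Run:
```python
from h import *
c=cap('wrist','w1.png'); plan([461.6,269.3,40],5.5)
```

```text
t 2.58 p [460.6 268.4   2.6] F [ 0.2  0.3 -0.3] w 59.2 gf 0.0 rot [-0.    0.   -0.01]
[np.float64(-0.0), np.float64(0.0), np.float64(-0.01), np.float64(0.014), np.float64(0.018), np.float64(-0.623)]
```

View pics/w1.png

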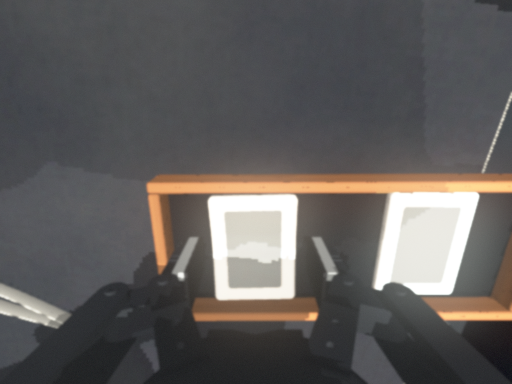

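The fingers straddle the near lid (lid edges at columns 212–296, pads at 190 and 322), with no floor contact yet. I'm going lower to feel for it.

Call:
send_rows(
  targets=[0,0,0,0,0,0.03,0.4,0,0,0,0,0,0,0.4],
)

```text
time_s: 2.82
eef_pos: [460.5, 268.3, 0.7]
ee_rot: [-0.0, 0.672, 0.74, -0.0]
force: [-0.1, -1.0, -0.5]
grip_width: 0.702
grip_force: 0.0
```

Call:
send_rows(
  targets=[0,0,0,0,0,0.03,0.4,0,0,0,0,0,0,0.4],
)

```text
time_s: 3.08
eef_pos: [460.6, 268.4, -0.9]
ee_rot: [-0.0, 0.672, 0.74, -0.0]
force: [-0.3, 0.4, 0.5]
grip_width: 0.699
grip_force: 0.0
```

Call:
send_rows(
  targets=[0,0,0,0,0,0,0.22,0,0,0,0,0,0,0.22],
)

```text
time_s: 3.32
eef_pos: [461.3, 268.6, 0.6]
ee_rot: [0.0, 0.672, 0.74, 0.001]
force: [-3.9, -0.8, 14.6]
grip_width: 0.612
grip_force: 7.4
```

Call:
send_rows(
  targets=[0,0,0,0,0,0.02,0.22,0,0,0,0,0,0,0.22],
)

```text
time_s: 3.58
eef_pos: [461.3, 268.7, 0.5]
ee_rot: [0.001, 0.672, 0.74, 0.001]
force: [-8.4, -3.5, 28.3]
grip_width: 0.612
grip_force: 14.2
```

Call:
send_rows(
  targets=[0,0,0,0,0,0.02,0.22,0,0,0,0,0,0,0.22],
)

```text
time_s: 3.82
eef_pos: [461.4, 268.7, 0.4]
ee_rot: [0.001, 0.672, 0.74, 0.001]
force: [-11.6, -5.1, 41.8]
grip_width: 0.611
grip_force: 21.0
```

Call:
send_rows(
  targets=[0,0,0,0,0,-0.09,0.22,0,0,0,0,0,0,0.1,0,0,0,0,0,0,0.0,0,0,0,0,0,0,0.0],
  newtons=30,
)

```text
time_s: 4.32
eef_pos: [461.0, 268.5, 3.4]
ee_rot: [0.0, 0.672, 0.74, 0.0]
force: [-4.5, -1.7, 17.0]
grip_width: 0.548
grip_force: 28.0
```

Call:
send_rows(
  targets=[0,0,0,0,0,-0.1,0.0,0,0,0,0,0,-0.4,0.0,0,0,0,0,0,-0.8,0.0,0,0,0,0,0,0,0.0],
)

```text
time_s: 4.82
eef_pos: [462.1, 268.9, 82.8]
ee_rot: [0.001, 0.672, 0.74, 0.003]
force: [0.2, 0.1, -1.1]
grip_width: 0.548
grip_force: 31.1
```

Run:
```python
from h import *
s=monitor.sense(); print(s['eef_pos'],s['force'],s['grip_width'],s['grip_force'])
c=cap('wrist'); im=c['img'].copy()
cv2.imwrite('pics/w2.png',im[:,:,::-1])
plan([495,28,120],-9)
```

```text
[462.14660397 268.88159541  82.82171146] [ 0.17806444  0.05809759 -1.12587168] 0.548041308066807 31.125617961006355
t 4.88 p [461.  268.5  80.8] F [-0.4  0.8 -0.8] w 46.5 gf 31.1 rot [ 0.11 -0.04 14.49]
[np.float64(0.02), np.float64(-0.01), np.float64(2.9), np.float64(-0.809), np.float64(0.036), np.float64(-0.131)]
[np.float64(0.02), np.float64(-0.01), np.float64(2.9), np.float64(-0.806), np.float64(0.077), np.float64(-0.131)]
[np.float64(0.02), np.float64(-0.01), np.float64(2.9), np.float64(-0.801), np.float64(0.118), np.float64(-0.131)]
[np.float64(0.02), np.float64(-0.01), np.float64(2.9), np.float64(-0.794), np.float64(0.158), np.float64(-0.131)]
[np.float64(0.02), np.float64(-0.01), np.float64(2.9), np.float64(-0.785), np.float64(0.198), np.float64(-0.131)]
```

View pics/w2.png

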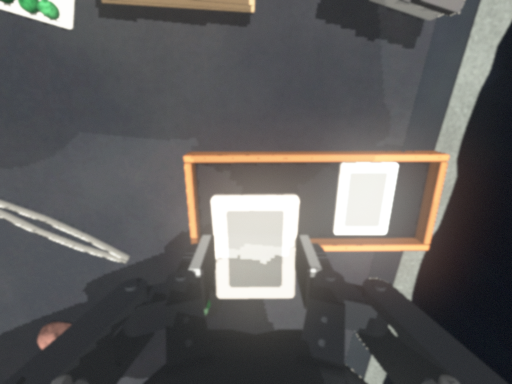

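The lid is held squarely (200–300, 195–298) and the far lid is still in the tray. Next I carry it to the plate's +y half, turned so that lid x lies along plate x.

Run:
```python
from h import *
c=dict(np.load('pics/t0.png.npz'))
P=np.array([ray(c,p,24)[:2] for p in [(229,145),(302,157),(297,202),(222,191)]],np.float32);print(P.round(),cv2.minAreaRect(P))
plan([502,27,100],80.7,8)
```

```text
[[ 570.   69.]
 [ 542. -129.]
 [ 420. -118.]
 [ 444.   83.]] ((494.75360107421875, -24.369125366210938), (203.39720153808594, 126.73505401611328), 83.07685089111328)
t 4.88 p [461.  268.5  80.8] F [-0.4  0.8 -0.8] w 46.5 gf 31.1 rot [ 1.100e-01  5.000e-02 -7.521e+01]
[np.float64(0.01), np.float64(0.01), np.float64(-9.4), np.float64(-0.509), np.float64(0.037), np.float64(-0.04)]
[np.float64(0.01), np.float64(0.01), np.float64(-9.4), np.float64(-0.508), np.float64(-0.047), np.float64(-0.04)]
[np.float64(0.01), np.float64(0.01), np.float64(-9.4), np.float64(-0.494), np.float64(-0.129), np.float64(-0.04)]
[np.float64(0.01), np.float64(0.01), np.float64(-9.4), np.float64(-0.466), np.float64(-0.208), np.float64(-0.04)]
[np.float64(0.01), np.float64(0.01), np.float64(-9.4), np.float64(-0.426), np.float64(-0.281), np.float64(-0.04)]
[np.float64(0.01), np.float64(0.01), np.float64(-9.4), np.float64(-0.374), np.float64(-0.347), np.float64(-0.04)]
[np.float64(0.01), np.float64(0.01), np.float64(-9.4), np.float64(-0.312), np.float64(-0.404), np.float64(-0.04)]
[np.float64(0.01), np.float64(0.01), np.float64(-9.4), np.float64(-0.242), np.float64(-0.449), np.float64(-0.04)]
```

Call:
send_rows(
  targets=[0,0,-9.5,-0.51,0.037,-0.04,0,0,0,-9.5,-0.51,-0.047,-0.04,0,0,0,-9.5,-0.494,-0.13,-0.04,0,0,0,-9.5,-0.466,-0.21,-0.04,0,0,0,-9.5,-0.426,-0.28,-0.04,0],
)

```text
time_s: 5.5
eef_pos: [486.0, 116.3, 90.7]
ee_rot: [-0.001, 0.315, 0.949, -0.0]
force: [0.7, 0.2, -0.2]
grip_width: 0.545
grip_force: 31.1
```

Call:
send_rows(
  targets=[0,0,-9.5,-0.374,-0.347,-0.04,0,0,0,-9.5,-0.312,-0.404,-0.04,0,0,0,-9.5,-0.242,-0.45,-0.04,0,0,0,0,0,0,0,0,0,0,0,0,0,0,0],
)

```text
time_s: 6.12
eef_pos: [502.3, 27.3, 98.3]
ee_rot: [-0.001, 0.075, 0.997, 0.0]
force: [0.1, 0.3, -1.2]
grip_width: 0.541
grip_force: 31.1
```

Run:
```python
from h import *
c=cap('top'); im=c['img'][120:220,200:330]
cv2.imwrite('pics/t1.png',cv2.resize(im,None,fx=5,fy=5,interpolation=cv2.INTER_CUBIC)[:,:,::-1])
plan([502,27,30],82)
```

```text
t 6.17 p [502.4  27.5  98.5] F [ 0.1  0.5 -0.7] w 46.2 gf 31.1 rot [ 0.01 -0.1  -0.57]
[np.float64(0.01), np.float64(-0.05), np.float64(-0.28), np.float64(0.002), np.float64(-0.005), np.float64(0.571)]
[np.float64(0.01), np.float64(-0.05), np.float64(-0.28), np.float64(0.002), np.float64(-0.005), np.float64(0.571)]
```

View pics/t1.png

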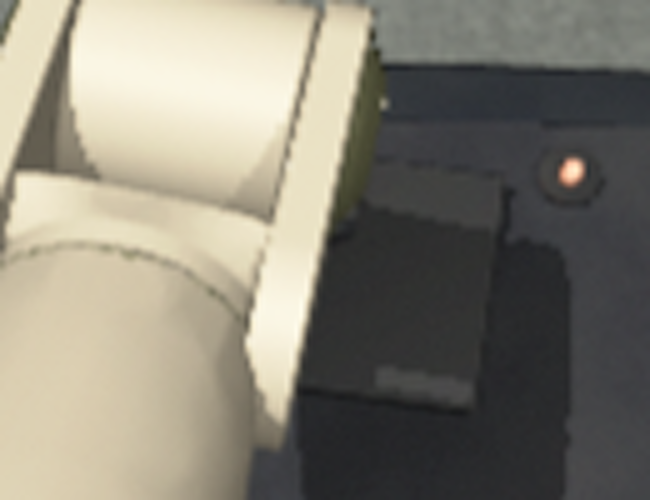

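The arm hides the near half of the plate in this view; the free half, with its right end at (490,290), and jar B at (570,172) are clear. Lowering.

Call:
send_rows(
  targets=[0,0,-0.5,0,0,0.6,0,0,0,0,0,0,0.5,0,0,0,0,0,0,0.08,0,0,0,0,0,0,0,0],
)

```text
time_s: 6.68
eef_pos: [503.2, 27.2, 29.0]
ee_rot: [0.0, 0.07, 0.998, -0.0]
force: [0.1, 0.1, -1.1]
grip_width: 0.541
grip_force: 31.2
```

Call:
send_rows(
  targets=[0,0,0,0,0,0.025,0,0,0,0,0,0,0,0],
)

```text
time_s: 6.92
eef_pos: [503.3, 26.8, 27.6]
ee_rot: [0.001, 0.07, 0.998, -0.0]
force: [-0.3, -0.0, -0.3]
grip_width: 0.543
grip_force: 31.2
```

Call:
send_rows(
  targets=[0,0,0,0,0,0.025,0,0,0,0,0,0,0,0],
)

```text
time_s: 7.18
eef_pos: [502.9, 26.8, 25.5]
ee_rot: [-0.0, 0.07, 0.998, 0.0]
force: [0.1, 0.5, -1.0]
grip_width: 0.541
grip_force: 31.2
```

Call:
send_rows(
  targets=[0,0,0,0,0,0.02,0,0,0,0,0,0,0,0],
)

```text
time_s: 7.42
eef_pos: [502.9, 26.8, 24.2]
ee_rot: [-0.0, 0.07, 0.998, 0.0]
force: [-0.4, -0.6, -0.2]
grip_width: 0.542
grip_force: 31.2
```

Call:
send_rows(
  targets=[0,0,0,0,0,0.015,0,0,0,0,0,0,0,0],
)

```text
time_s: 7.68
eef_pos: [503.0, 26.8, 23.6]
ee_rot: [0.0, 0.07, 0.998, -0.0]
force: [-1.1, 0.6, 1.9]
grip_width: 0.545
grip_force: 31.5
```

The lid has landed at TCP z≈23.6. I'm releasing it, rising, shutting the gripper and moving over its tool −x end.

Call:
send_rows(
  targets=[0,0,0,0,0,0,0.35,0,0,0,0,0,0,0.4,0,0,0,0,0,-0.2,0.4,0,0,0,0,0,-0.5,0,0,0,0,-0.38,0,0,-1],
)

```text
time_s: 8.3
eef_pos: [526.4, 23.7, 68.2]
ee_rot: [0.002, 0.07, 0.998, -0.0]
force: [0.1, 0.4, 0.2]
grip_width: 0.299
grip_force: 0.0
```

Call:
send_rows(
  targets=[0,0,0,0,0,0,-1,0,0,0,0,0,0,-1,0,0,0,0,0,0,-1],
)

```text
time_s: 8.68
eef_pos: [524.9, 23.8, 65.3]
ee_rot: [-0.0, 0.07, 0.998, 0.0]
force: [0.2, -0.6, -0.1]
grip_width: 0.001
grip_force: 0.0
```

Run:
```python
from h import *
c=cap('wrist','w3.png'); plan([502,27,30],82)
rects(c,white(c),29)
for X in([503,26.8,29],monitor.sense()['eef_pos']):print(proj(c,X))
```

```text
t 8.72 p [525.   23.8  65.3] F [ 0.1 -0.2  0.7] w 0.3 gf 0.0 rot [ 0.   -0.05 -0.  ]
[np.float64(0.0), np.float64(-0.05), np.float64(-0.0), np.float64(0.386), np.float64(-0.0), np.float64(0.588)]
px [ 56. 320.] xy [ 588.8 -156.2] size [ 23.  120.9] ang 11.2
px [193. 269.] xy [559.1 -28. ] size [47.6 13.3] ang 89.1
px [425. 275.] xy [589.9 147. ] size [131.2  11.3] ang 89.8
px [ 30. 273.] xy [ 537.4 -157.9] size [61.5 50.9] ang 89.7
px [494. 220.] xy [547.5 198.7] size [16.3 35. ] ang 66.3
px [337. 177.] xy [501.3  84.7] size [14.8 49.4] ang 81.8
px [  9. 182.] xy [ 469.4 -138.3] size [17.5 55.3] ang 65.4
px [264. 176.] xy [502.7  34.7] size [ 81.6 133.2] ang 83.9
px [305.  47.] xy [428.7  61.7] size [141.3  74.8] ang 82.0
[256.14716789 193.42329561]
[256.5597636  247.26128896]
```

View pics/w3.png

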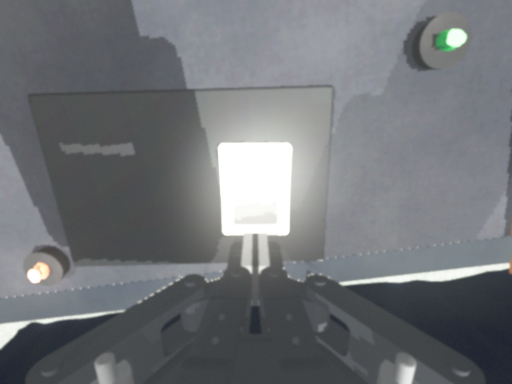

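The lid lies at (219–292, 142–235) on the plate, with jar A at (443,40) and jar B at (43,268). The shut fingers are over its far end. I go down to just above contact for a reference picture, then press.

Call:
send_rows(
  targets=[0,0,0,0,0,0.5,-1,0,0,0,0,0,0.02,-1,0,0,0,0,0,0,-1],
)

```text
time_s: 9.1
eef_pos: [525.7, 23.6, 34.8]
ee_rot: [0.0, 0.07, 0.998, -0.0]
force: [0.6, -0.2, 0.1]
grip_width: -0.005
grip_force: 0.0
```

```bash
cat >> h.py <<'E'
def lidrows(c,v=200):
    "lid width (px) per image row, brightest central blob"
    g=cv2.cvtColor(c['img'],cv2.COLOR_RGB2GRAY); n,l,st,ce=cv2.connectedComponentsWithStats((g>v).astype(np.uint8))
    b=[i for i in range(1,n) if st[i,0]<256<st[i,0]+st[i,2] and st[i,2]<250 and st[i,4]>1000]
    for i in b:
        print('blob',st[i],[(y,np.ptp(np.where(l[y]==i)[0])) for y in range(st[i,1],st[i,1]+st[i,3],12)])
E
python3 - <<'E'
from h import *
c=cap('wrist','w4.png');lidrows(c);print(monitor.sense()['eef_pos'])
cap('scene','s4.png')
E
```

```text
blob [ 211  142   91  118 8641] [(142, np.int64(10)), (154, np.int64(88)), (166, np.int64(89)), (178, np.int64(89)), (190, np.int64(85)), (202, np.int64(83)), (214, np.int64(81)), (226, np.int64(79)), (238, np.int64(78)), (250, np.int64(76))]
[525.95476414  23.59331744  35.08722717]
```

Call:
send_rows(
  targets=[0,0,0,0,0,0.025,-1,0,0,0,0,0,0,-1],
)

```text
time_s: 9.45
eef_pos: [525.6, 23.7, 32.9]
ee_rot: [0.0, 0.07, 0.998, -0.0]
force: [0.6, 1.0, 0.1]
grip_width: 0.002
grip_force: 0.0
```

Call:
send_rows(
  targets=[0,0,0,0,0,0.012,-1,0,0,0,0,0,0,-1],
)

```text
time_s: 9.7
eef_pos: [525.5, 23.6, 32.0]
ee_rot: [0.0, 0.07, 0.998, -0.0]
force: [-0.9, -0.3, 0.7]
grip_width: 0.002
grip_force: 0.1
```

Call:
send_rows(
  targets=[0,0,0,0,0,0.012,-1,0,0,0,0,0,0,-1],
)

```text
time_s: 9.95
eef_pos: [525.5, 23.7, 31.2]
ee_rot: [-0.0, 0.07, 0.998, -0.0]
force: [-0.6, -0.9, -0.7]
grip_width: 0.002
grip_force: 0.1
```

Call:
send_rows(
  targets=[0,0,0,0,0,0.012,-1,0,0,0,0,0,0,-1],
)

```text
time_s: 10.2
eef_pos: [525.5, 23.7, 30.5]
ee_rot: [-0.0, 0.07, 0.998, -0.0]
force: [-0.0, -0.6, 0.2]
grip_width: -0.0
grip_force: 0.1
```

Call:
send_rows(
  targets=[0,0,0,0,0,0.012,-1,0,0,0,0,0,0,-1],
)

```text
time_s: 10.45
eef_pos: [525.5, 23.6, 29.7]
ee_rot: [-0.0, 0.07, 0.998, -0.0]
force: [0.3, 0.4, 0.2]
grip_width: 0.001
grip_force: 0.1
```

Call:
send_rows(
  targets=[0,0,0,0,0,0.012,-1,0,0,0,0,0,0,-1],
)

```text
time_s: 10.7
eef_pos: [525.6, 23.6, 29.1]
ee_rot: [0.0, 0.07, 0.998, -0.0]
force: [0.7, 0.2, 0.1]
grip_width: -0.001
grip_force: 0.2
```

Run:
```python
from h import *
c=cap('wrist','w5.png');lidrows(c);print(monitor.sense()['eef_pos'])
```

```text
blob [ 208  144  102  128 9301] [(144, np.int64(9)), (156, np.int64(92)), (168, np.int64(99)), (180, np.int64(99)), (192, np.int64(96)), (204, np.int64(90)), (216, np.int64(85)), (228, np.int64(82)), (240, np.int64(80)), (252, np.int64(78)), (264, np.int64(25))]
[525.54803857  23.64534449  29.09059338]
```

Call:
send_rows(
  targets=[0,0,0,0,0,0.012,-1,0,0,0,0,0,0,-1],
)

```text
time_s: 11.0
eef_pos: [525.6, 23.7, 29.0]
ee_rot: [0.0, 0.07, 0.998, -0.0]
force: [-2.8, 0.3, 8.3]
grip_width: 0.003
grip_force: 4.2
```

Call:
send_rows(
  targets=[0,0,0,0,0,0.012,-1,0,0,0,0,0,0,-1],
)

```text
time_s: 11.25
eef_pos: [525.6, 23.7, 29.0]
ee_rot: [0.0, 0.07, 0.998, -0.0]
force: [-6.3, 0.9, 15.5]
grip_width: -0.002
grip_force: 8.1
```

Run:
```python
from h import *
c=cap('wrist','w6.png');lidrows(c);print(monitor.sense()['eef_pos'],monitor.sense()['force'])
a=dict(np.load('pics/w4.png.npz'))['img'][110:290,170:340];b=c['img'][110:290,170:340]
cv2.imwrite('pics/cmp.png',cv2.resize(np.hstack([a,b]),None,fx=2.3,fy=2.3)[:,:,::-1])
```

```text
blob [ 208  144  103  128 9319] [(144, np.int64(17)), (156, np.int64(92)), (168, np.int64(99)), (180, np.int64(99)), (192, np.int64(96)), (204, np.int64(91)), (216, np.int64(85)), (228, np.int64(82)), (240, np.int64(80)), (252, np.int64(78)), (264, np.int64(25))]
[525.61909384  23.65262557  28.99232321] [-5.74274317  0.9515158  16.66080357]
```

View pics/cmp.png

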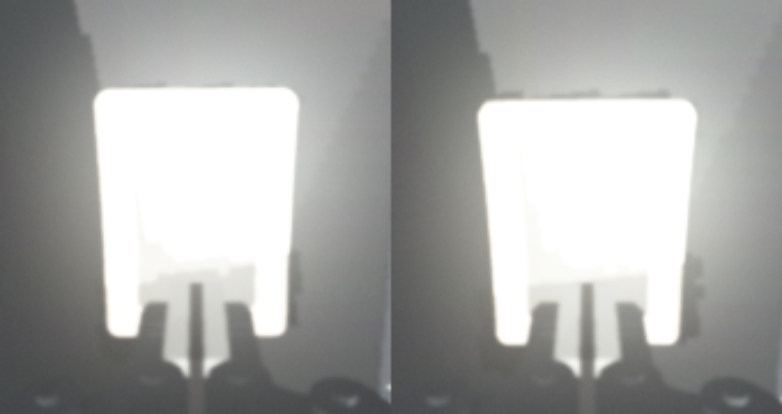

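Compared with the picture before pressing, the far end has grown (205→219 px) while the pressed end has hardly grown (182→184 px). That fits a tilt of about 0.12 rad, so this lid seems to rock. I'll let go a little to confirm that it falls back.

Call:
send_rows(
  targets=[0,0,0,0,0,-0.095,-1,0,0,0,0,0,0,-1],
)

```text
time_s: 11.55
eef_pos: [525.7, 23.6, 33.6]
ee_rot: [0.0, 0.07, 0.998, -0.0]
force: [0.6, -0.2, -0.4]
grip_width: -0.005
grip_force: 0.0
```

```bash
cat > edge.py <<'E'
from h import *
def tilt(c):
    g=cv2.cvtColor(c['img'],cv2.COLOR_RGB2GRAY); m=(g>225).astype(np.uint8)
    n,l,st,ce=cv2.connectedComponentsWithStats(m); i=max((k for k in range(1,n) if st[k,0]<256<st[k,0]+st[k,2] and st[k,2]<200),key=lambda k:st[k,4])
    y0=st[i,1]; w=[(y,np.ptp(np.where(l[y]==i)[0])) for y in range(y0+10,y0+90,4)]
    a,b=np.polyfit(*np.array(w).T,1); print('top row',y0,'w top',round(a*(y0)+b,1),'slope',round(a,4), 'ratio',round((a*y0+b)/(a*(y0+100)+b),3))
E
python3 - <<'E'
from edge import *
tilt(cap('wrist')); print(monitor.sense()['eef_pos'])
for f in('w4','w5','w6'): tilt(dict(np.load(f'pics/{f}.png.npz')))
E
```

```text
top row 148 w top 89.7 slope -0.1393 ratio 1.184
[525.53768855  23.6452012   33.31385816]
top row 148 w top 89.1 slope -0.1355 ratio 1.179
top row 153 w top 95.3 slope -0.1853 ratio 1.241
top row 153 w top 95.3 slope -0.1808 ratio 1.234
```

Confirmed: pressed, the ratio is 1.24; let go, 1.18, the same as before. This lid rocks, so it is the bowed one and stays on the plate. Next, the far lid in the tray.

Run:
```python
from h import *
plan([557,279.6,110],5.6,8)
```

```text
t 11.6 p [525.5  23.6  33.3] F [0.1 0.3 0.2] w -0.0 gf 0.0 rot [ 0.    0.   76.39]
[np.float64(0.0), np.float64(0.0), np.float64(9.55), np.float64(0.009), np.float64(0.537), np.float64(-0.16)]
[np.float64(0.0), np.float64(0.0), np.float64(9.55), np.float64(0.098), np.float64(0.528), np.float64(-0.16)]
[np.float64(0.0), np.float64(0.0), np.float64(9.55), np.float64(0.185), np.float64(0.505), np.float64(-0.16)]
[np.float64(0.0), np.float64(0.0), np.float64(9.55), np.float64(0.266), np.float64(0.467), np.float64(-0.16)]
[np.float64(0.0), np.float64(0.0), np.float64(9.55), np.float64(0.34), np.float64(0.416), np.float64(-0.16)]
[np.float64(0.0), np.float64(0.0), np.float64(9.55), np.float64(0.404), np.float64(0.354), np.float64(-0.16)]
[np.float64(0.0), np.float64(0.0), np.float64(9.55), np.float64(0.457), np.float64(0.282), np.float64(-0.16)]
[np.float64(0.0), np.float64(0.0), np.float64(9.55), np.float64(0.498), np.float64(0.203), np.float64(-0.16)]
```

Call:
send_rows(
  targets=[0,0,0,0,0,-1,-1,0,0,9.55,0.009,0.537,-0.05,0.4,0,0,9.55,0.098,0.528,-0.05,0.4,0,0,9.55,0.185,0.505,-0.05,0.4,0,0,9.55,0.266,0.467,-0.05,0.4],
)

```text
time_s: 12.22
eef_pos: [541.2, 152.7, 105.1]
ee_rot: [-0.0, 0.395, 0.919, -0.0]
force: [0.2, -0.4, -0.1]
grip_width: 0.701
grip_force: 0.0
```

Call:
send_rows(
  targets=[0,0,9.55,0.34,0.416,-0.05,0.4,0,0,9.55,0.404,0.354,-0.05,0.4,0,0,9.55,0.457,0.282,0,0.4,0,0,9.55,0.498,0.203,0,0.4,0,0,0,0,0,0,0.4],
)

```text
time_s: 12.85
eef_pos: [556.6, 281.2, 110.6]
ee_rot: [-0.0, 0.671, 0.741, -0.0]
force: [0.3, -0.7, 0.7]
grip_width: 0.698
grip_force: 0.0
```

Run:
```python
from h import *
c=cap('wrist','w7.png'); m=white(c); print(proj(c,[557,279.6,9]))
m[:,:150]=0;m[:100]=0;m[:,400:]=0
rects(c,m,9); plan([557,279.6,20],5.6)
```

```text
[256.07367587 194.28348858]
px [361. 352.] xy [702.4  90.1] size [20.4 69.4] ang 6.0
px [302. 291.] xy [624.1 172.5] size [ 32.4 126.7] ang 0.3
px [185. 258.] xy [489.  202.6] size [55.9 13.4] ang 74.7
px [260. 191.] xy [559.  279.6] size [73. 71.] ang 5.7
px [357. 195.] xy [658.9 278.2] size [ 90.5 196.4] ang 7.2
t 12.9 p [556.6 279.9 110.7] F [-0.1 -1.5  0.3] w 59.3 gf 0.0 rot [-0.05  0.02  0.17]
[np.float64(-0.03), np.float64(0.01), np.float64(0.09), np.float64(-0.003), np.float64(0.003), np.float64(0.756)]
[np.float64(-0.03), np.float64(0.01), np.float64(0.09), np.float64(-0.003), np.float64(0.003), np.float64(0.756)]
```

Call:
send_rows(
  targets=[0,0,0,0,0,0.9,0.4,0,0,0,0,0,0.7,0.4,0,0,0,0,0,0.1,0.4,0,0,0,0,0,0.06,0.4,0,0,0,0,0,0,0.4],
)

```text
time_s: 13.52
eef_pos: [557.8, 279.7, 7.4]
ee_rot: [0.001, 0.672, 0.741, 0.001]
force: [0.3, 0.3, 0.4]
grip_width: 0.704
grip_force: 0.0
```

Call:
send_rows(
  targets=[0,0,0,0,0,0,0.2,0,0,0,0,0,0,0.0,0,0,0,0,0,0,0.0],
  newtons=30,
)

```text
time_s: 13.9
eef_pos: [557.5, 279.8, 7.2]
ee_rot: [0.0, 0.672, 0.741, 0.001]
force: [-2.3, -0.4, 6.5]
grip_width: 0.501
grip_force: 3.2
```

The fingers closed just above the lid. Reopen, lower, close again.

Call:
send_rows(
  targets=[0,0,0,0,0,0,0.4,0,0,0,0,0,0,0.4,0,0,0,0,0,0.065,0.4,0,0,0,0,0,0,0.4],
)

```text
time_s: 14.4
eef_pos: [556.7, 279.6, 1.3]
ee_rot: [-0.0, 0.672, 0.741, -0.0]
force: [-1.0, 0.1, -0.1]
grip_width: 0.699
grip_force: 0.0
```

Call:
send_rows(
  targets=[0,0,0,0,0,0,0.15,0,0,0,0,0,0,0.0,0,0,0,0,0,0,0.0],
)

```text
time_s: 14.78
eef_pos: [557.1, 279.7, 2.0]
ee_rot: [0.0, 0.672, 0.741, 0.0]
force: [-0.5, 0.0, 1.4]
grip_width: 0.544
grip_force: 31.0
```

Call:
send_rows(
  targets=[0,0,0,0,0,-0.1,0.0,0,0,0,0,0,-0.4,0.0,0,0,0,0,0,-0.8,0.0,0,0,0,0,0,0,0.0],
)

```text
time_s: 15.28
eef_pos: [558.8, 280.2, 83.9]
ee_rot: [0.002, 0.672, 0.741, 0.003]
force: [0.9, -0.4, -0.4]
grip_width: 0.546
grip_force: 31.1
```

Run:
```python
from h import *
plan([488,-73,85],82,8)
```

```text
t 15.28 p [558.8 280.2  83.9] F [ 0.9 -0.4 -0.4] w 46.4 gf 31.1 rot [  0.39   0.21 -76.4 ]
[np.float64(0.05), np.float64(0.03), np.float64(-9.55), np.float64(-0.718), np.float64(-0.219), np.float64(-0.005)]
[np.float64(0.05), np.float64(0.03), np.float64(-9.55), np.float64(-0.672), np.float64(-0.335), np.float64(-0.005)]
[np.float64(0.05), np.float64(0.03), np.float64(-9.55), np.float64(-0.607), np.float64(-0.441), np.float64(-0.005)]
[np.float64(0.05), np.float64(0.03), np.float64(-9.55), np.float64(-0.525), np.float64(-0.536), np.float64(-0.005)]
[np.float64(0.05), np.float64(0.03), np.float64(-9.55), np.float64(-0.429), np.float64(-0.616), np.float64(-0.004)]
[np.float64(0.05), np.float64(0.03), np.float64(-9.55), np.float64(-0.321), np.float64(-0.678), np.float64(-0.004)]
[np.float64(0.05), np.float64(0.03), np.float64(-9.55), np.float64(-0.204), np.float64(-0.722), np.float64(-0.004)]
[np.float64(0.05), np.float64(0.03), np.float64(-9.55), np.float64(-0.081), np.float64(-0.746), np.float64(-0.003)]
```

Call:
send_rows(
  targets=[0,0,-9.55,-0.715,-0.215,-0.03,0,0,0,-9.55,-0.67,-0.335,-0.03,0,0,0,-9.55,-0.607,-0.44,0,0,0,0,-9.55,-0.525,-0.536,0,0,0,0,-9.55,-0.43,-0.616,0,0],
)

```text
time_s: 15.9
eef_pos: [512.1, 57.9, 82.8]
ee_rot: [-0.001, 0.312, 0.95, -0.0]
force: [0.3, -0.7, -0.8]
grip_width: 0.548
grip_force: 31.1
```

Call:
send_rows(
  targets=[0,0,-9.55,-0.32,-0.678,0,0,0,0,-9.55,-0.204,-0.722,0,0,0,0,-9.55,-0.08,-0.746,0,0,0,0,0,0,0,0,0,0,0,0,0,0,0,0],
)

```text
time_s: 16.52
eef_pos: [486.0, -72.7, 83.0]
ee_rot: [-0.0, 0.071, 0.997, 0.0]
force: [0.6, -0.1, -0.2]
grip_width: 0.546
grip_force: 31.1
```

Run:
```python
from h import *
plan([488,-73,26],82,1)
```

```text
t 16.52 p [486.  -72.7  83. ] F [ 0.6 -0.1 -0.2] w 46.4 gf 31.1 rot [ 0.03 -0.06 -0.11]
[np.float64(0.03), np.float64(-0.06), np.float64(-0.11), np.float64(-0.034), np.float64(-0.001), np.float64(0.95)]
```

Call:
send_rows(
  targets=[0,0,0,-0.03,0,0.6,0,0,0,0,0,0,0.3,0,0,0,0,0,0,0.06,0,0,0,0,0,0,0,0],
)

```text
time_s: 17.02
eef_pos: [488.4, -72.9, 26.2]
ee_rot: [0.0, 0.07, 0.998, -0.0]
force: [0.0, 0.6, -0.5]
grip_width: 0.544
grip_force: 31.1
```

Call:
send_rows(
  targets=[0,0,0,0,0,0.025,0,0,0,0,0,0,0,0],
)

```text
time_s: 17.27
eef_pos: [488.3, -73.4, 24.8]
ee_rot: [0.0, 0.07, 0.998, -0.0]
force: [-0.2, -1.1, -0.1]
grip_width: 0.548
grip_force: 31.1
```

Call:
send_rows(
  targets=[0,0,0,0,0,0.025,0,0,0,0,0,0,0,0],
)

```text
time_s: 17.52
eef_pos: [488.0, -73.4, 22.8]
ee_rot: [-0.0, 0.07, 0.998, 0.0]
force: [0.1, 0.3, 0.1]
grip_width: 0.542
grip_force: 31.1
```

Call:
send_rows(
  targets=[0,0,0,0,0,0.02,0,0,0,0,0,0,0,0],
)

```text
time_s: 17.77
eef_pos: [488.2, -73.5, 22.0]
ee_rot: [0.0, 0.07, 0.998, -0.0]
force: [-1.5, -1.3, 5.7]
grip_width: 0.551
grip_force: 31.6
```

Call:
send_rows(
  targets=[0,0,0,0,0,0,0.4,0,0,0,0,0,0,0.45,0,0,0,0,0,-0.2,0.45,0,0,10,0,0,-0.5,0.8,0,0,10,0,0,-0.4,0.9],
)

```text
time_s: 18.4
eef_pos: [488.3, -73.5, 89.4]
ee_rot: [0.001, 0.245, 0.97, -0.0]
force: [-0.3, 0.4, -0.1]
grip_width: 0.95
grip_force: 0.0
```

Call:
send_rows(
  targets=[0,0,10,0,0,0,0.9,0,0,10,0,0,0,0.9,0,0,10,0,0,0,0.9,0,0,10,0,0,0,0.9,0,0,10,0,0,0,0.9],
)

```text
time_s: 19.02
eef_pos: [488.2, -73.5, 88.4]
ee_rot: [0.0, 0.632, 0.775, 0.0]
force: [0.4, 0.3, -0.4]
grip_width: 0.951
grip_force: 0.0
```

Call:
send_rows(
  targets=[0,0,10,0,0,0,0.9,0,0,10,0,0,0,0.9,0,0,0,0,0,0,0.9,0,0,0,0,0,0,0.9],
)

```text
time_s: 19.52
eef_pos: [488.2, -73.5, 88.0]
ee_rot: [0.0, 0.754, 0.657, 0.0]
force: [-0.3, -0.7, -0.2]
grip_width: 0.955
grip_force: 0.0
```

Run:
```python
from h import *
c=cap('wrist','w8.png'); g=cv2.cvtColor(c['img'],cv2.COLOR_RGB2GRAY)
for v in (225,240): print(v); rects(c,(g>v),29,1500)
print(proj(c,[488.2,-73.5,29])); plan([488,-73.4,40],-8)
```

```text
225
px [253. 208.] xy [486.3 -73.7] size [46.1 64.4] ang 82.1
px [254.  71.] xy [500.9  26.5] size [46.2 65. ] ang 82.1
240
px [253. 208.] xy [486.3 -73.7] size [44.3 63.2] ang 82.1
px [254.  71.] xy [500.8  26.6] size [44.9 63.7] ang 82.1
[255.66837067 208.82760578]
t 19.57 p [488.1 -73.4  87.9] F [-0.6 -0.4  0.6] w 80.7 gf 0.0 rot [0.02 0.   0.15]
[np.float64(0.02), np.float64(0.0), np.float64(0.15), np.float64(0.0), np.float64(-0.003), np.float64(0.799)]
```

View pics/w8.png

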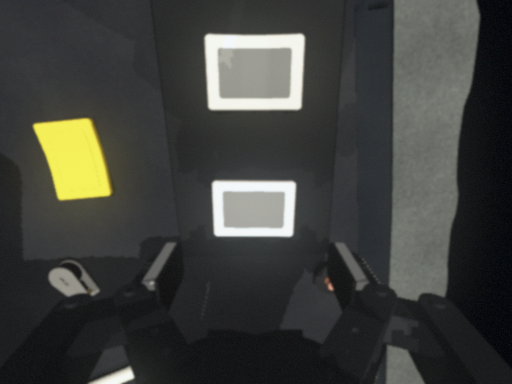

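The second lid is at (253,208), at 82° and level with the plate. The bowed lid is at (254,71); its nearer width in the picture fits its place. Now I grip the flat lid by its x ends.

Call:
send_rows(
  targets=[0,0,0,0,0,0.7,0.9,0,0,0,0,0,0.35,0.9,0,0,0,0,0,0.05,0.75,0,0,0,0,0,0,0.72,0,0,0,0,0,0,0.72],
)

```text
time_s: 20.2
eef_pos: [488.6, -73.6, 22.6]
ee_rot: [0.001, 0.755, 0.656, 0.0]
force: [0.4, 0.3, -0.3]
grip_width: 0.862
grip_force: 0.0
```

Call:
send_rows(
  targets=[0,0,0,0,0,0.03,0.7,0,0,0,0,0,0,0.7],
)

```text
time_s: 20.45
eef_pos: [488.1, -73.5, 20.0]
ee_rot: [0.0, 0.755, 0.656, 0.0]
force: [1.1, 0.3, 0.1]
grip_width: 0.854
grip_force: 0.0
```

Call:
send_rows(
  targets=[0,0,0,0,0,0.03,0.7,0,0,0,0,0,0,0.7],
)

```text
time_s: 20.7
eef_pos: [488.0, -73.4, 17.9]
ee_rot: [-0.0, 0.755, 0.656, -0.0]
force: [-0.6, -0.7, -0.3]
grip_width: 0.851
grip_force: 0.0
```

Call:
send_rows(
  targets=[0,0,0,0,0,0,0.5,0,0,0,0,0,0,0.45,0,0,0,0,0,0,0.45],
  newtons=30,
)

```text
time_s: 21.08
eef_pos: [488.1, -73.4, 18.4]
ee_rot: [0.0, 0.755, 0.656, -0.0]
force: [-2.7, 0.1, 4.6]
grip_width: 0.758
grip_force: 32.6
```

Call:
send_rows(
  targets=[0,0,0,0,0,-0.1,0.45,0,0,0,0,0,-0.5,0.45,0,0,0,0,0,-0.8,0.45,0,0,0,0,0,-0.1,0.45,0,0,0,0,0,0,0.45],
)

```text
time_s: 21.7
eef_pos: [487.9, -73.4, 107.9]
ee_rot: [0.0, 0.755, 0.656, 0.0]
force: [-0.1, 0.3, -0.4]
grip_width: 0.757
grip_force: 33.6
```

Run:
```python
from h import *
plan([390,-290,110],-8)
```

```text
t 21.7 p [487.9 -73.4 107.9] F [-0.1  0.3 -0.4] w 64.3 gf 33.6 rot [ 0.    0.   -0.01]
[np.float64(0.0), np.float64(0.0), np.float64(-0.0), np.float64(-0.951), np.float64(-0.278), np.float64(-0.009)]
[np.float64(0.0), np.float64(0.0), np.float64(-0.0), np.float64(-0.951), np.float64(-0.278), np.float64(-0.009)]
[np.float64(0.0), np.float64(0.0), np.float64(-0.0), np.float64(-0.951), np.float64(-0.278), np.float64(-0.009)]
[np.float64(0.0), np.float64(0.0), np.float64(-0.0), np.float64(-0.951), np.float64(-0.278), np.float64(-0.009)]
```

Call:
send_rows(
  targets=[0,0,0,-0.95,-0.28,0,0.45,0,0,0,-0.95,-0.28,0,0.45,0,0,0,-0.95,-0.28,0,0.45,0,0,0,-0.95,-0.28,0,0.45,0,0,0,0,0,0,0.45],
)

```text
time_s: 22.32
eef_pos: [387.8, -292.4, 106.6]
ee_rot: [-0.001, 0.756, 0.654, -0.0]
force: [-0.2, -0.3, -0.3]
grip_width: 0.754
grip_force: 33.6
```

Run:
```python
from h import *
c=cap('wrist','w9.png'); plan([390,-290,110],-8)
print(proj(c,[483,-286,30]))
im=c['img'].copy()
cv2.imwrite('pics/w9c.png',cv2.resize(im[100:300,312:512],(600,600),interpolation=cv2.INTER_CUBIC)[:,:,::-1])
```

```text
t 22.38 p [ 388.6 -290.4  106.6] F [ 0.7  0.6 -0.8] w 64.1 gf 33.6 rot [-0.11 -0.11 -0.19]
[np.float64(-0.11), np.float64(-0.11), np.float64(-0.19), np.float64(0.011), np.float64(0.022), np.float64(-0.056)]
[365.67151427 179.22830228]
```

View pics/w9c.png

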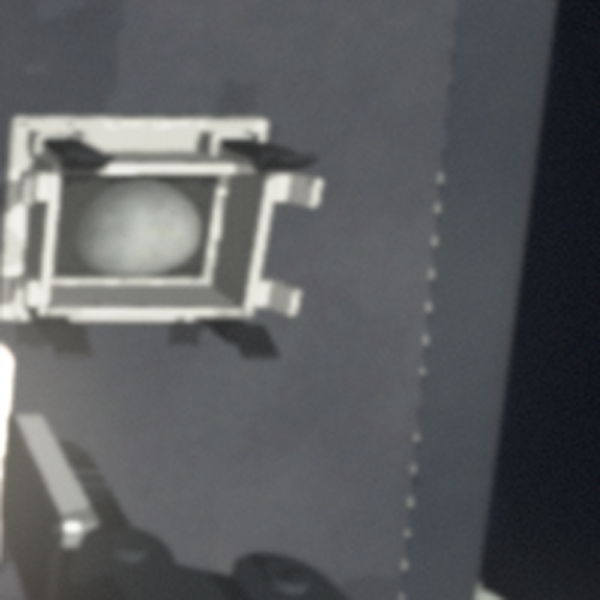

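The crop shows the box: rim corners near crop (48,163), (276,163), (255,318), (40,320), right stubs at (300,190) and (278,297), and black tabs with their tops at bottom (70,355) and (262,355). Box x is nearly along tool y. I compute the pose from these points.

Run:
```python
from h import *
c=dict(np.load('pics/w9.png.npz'))
f=lambda p,z: ray(c,(312+p[0]/3-.33,100+p[1]/3-.33),z)[:2]
R=np.array([f(p,26) for p in[(48,163),(276,163),(255,318),(40,320)]],np.float32);print(R.round(1),cv2.minAreaRect(R), R.mean(0))
d=lambda a,b:(np.degrees(np.arctan2(*(b-a)[::-1])).round(1),np.linalg.norm(b-a).round(1))
print('x dirs',d(R[3],R[2]),d(R[0],R[1]),'y dirs',d(R[3],R[0]),d(R[2],R[1]))
S=[f(p,34) for p in[(308,188),(285,296)]]; print('right stubs',S,d(S[1],S[0]))
# overlay predicted features for the hypothesis
def box(cx,cy,yaw,im):
    q=np.radians(yaw); M=np.array([[np.cos(q),-np.sin(q)],[np.sin(q),np.cos(q)]])
    for pts,z,col in(([(32,23),(32,-23),(-32,-23),(-32,23)],26,(255,0,0)),([(36,16),(36,-16),(-36,-16),(-36,16)],34,(0,255,0)),([(26,26.5),(-26,26.5),(-26,-26.5),(26,-26.5)],46,(0,255,255))):
        for p in pts:
            u=(proj(c,[*(M@p+[cx,cy]),z])-[312,100])*3+1; cv2.circle(im,tuple(u.astype(int).tolist()),4,col,1)
    return im
im=cv2.resize(c['img'][100:300,312:512],(600,600),interpolation=cv2.INTER_CUBIC)
m=R.mean(0); box(m[0],m[1],d((R[0]+R[3])/2,(R[1]+R[2])/2)[0],im)
cv2.imwrite('pics/w9d.png',im[60:400,:400][:,:,::-1])
```

```text
[[ 453.4 -260.7]
 [ 516.4 -269.9]
 [ 511.4 -315.9]
 [ 448.2 -307.3]] ((482.4293518066406, -288.2787780761719), (46.92363739013672, 64.9320297241211), 82.25344848632812) [ 482.36102 -288.43552]
x dirs (np.float32(-7.7), np.float32(63.8)) (np.float32(-8.3), np.float32(63.6)) y dirs (np.float32(83.6), np.float32(46.9)) (np.float32(83.8), np.float32(46.3))
right stubs [array([ 520.96552923, -276.06464695]), array([ 515.70362289, -306.71504808])] (np.float64(80.3), np.float64(31.1))
```

View pics/w9d.png

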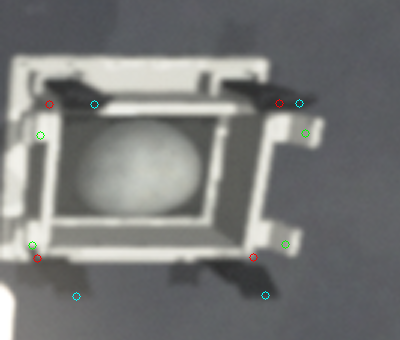

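The predicted points fall on the rim, stubs and tab tops, so the box is at about (482.4, −288.4), yaw −8°. I won't view any more pictures. I check numerically for drift with a settled frame and use the held lid as a check on camera bias.

Run:
```python
from h import *
a=dict(np.load('pics/w9.png.npz')); c=cap('wrist','w10.png'); s,p,r=pose(); print(p)
ga,gc=[cv2.cvtColor(q['img'],cv2.COLOR_RGB2GRAY) for q in(a,c)]
T=ga[132:225,313:425]; m=cv2.matchTemplate(gc,T,cv2.TM_CCOEFF_NORMED); _,v,_,l=cv2.minMaxLoc(m); print(v,'shift',l[0]-313,l[1]-132,'pred',proj(c,[482.4,-288.4,26])-proj(a,[482.4,-288.4,26]))
for n,q,g in(('w9',a,ga),('w10',c,gc)):
    print(n); rects(q,g>225,p[2]+10.8,1500)
```

```text
[ 389.20494035 -289.32084299  106.79356357]
0.9804918766021729 shift -1 2 pred [-0.84030532  2.50186681]
w9
px [255. 251.] xy [ 387.7 -291.5] size [47.5 64.9] ang 81.7
px [116.  20.] xy [ 345.7 -171. ] size [13.9 26.5] ang 33.1
w10
px [255. 251.] xy [ 388.2 -289.6] size [47.5 65.4] ang 81.8
px [116.  23.] xy [ 345.7 -170. ] size [14.2 27. ] ang 30.4
```

Run:
```python
from h import *
plan([484.3,-288.2,60],-8.1,2)
```

```text
t 22.43 p [ 389.2 -289.3  106.8] F [ 0.2 -0.   0. ] w 64.3 gf 33.6 rot [-0.11 -0.12  0.02]
[np.float64(-0.05), np.float64(-0.06), np.float64(0.01), np.float64(0.12), np.float64(0.784), np.float64(0.389)]
[np.float64(-0.05), np.float64(-0.06), np.float64(0.01), np.float64(0.12), np.float64(0.784), np.float64(0.389)]
```

Call:
send_rows(
  targets=[0,0,0,0.12,0.78,0.2,0.45,0,0,0,0.12,0.78,0.2,0.45,0,0,0,0,0,0.3,0.45,0,0,0,0,0,0,0.45,0,0,0,0,0,0,0.45],
)

```text
time_s: 23.05
eef_pos: [484.6, -288.0, 66.4]
ee_rot: [0.0, 0.755, 0.656, 0.0]
force: [-0.1, 0.3, -0.4]
grip_width: 0.761
grip_force: 33.6
```

Run:
```python
from h import *
plan([484.3,-288.2,38],-8.1,2)
```

```text
t 23.05 p [ 484.6 -288.    66.4] F [-0.1  0.3 -0.4] w 64.6 gf 33.6 rot [ 0.   -0.    0.13]
[np.float64(0.0), np.float64(-0.0), np.float64(0.07), np.float64(-0.002), np.float64(-0.002), np.float64(0.237)]
[np.float64(0.0), np.float64(-0.0), np.float64(0.07), np.float64(-0.002), np.float64(-0.002), np.float64(0.237)]
```

Call:
send_rows(
  targets=[0,0,0,0,0,0.23,0.45,0,0,0,0,0,0.2,0.45,0,0,0,0,0,0.04,0.45,0,0,0,0,0,0,0.45],
)

```text
time_s: 23.55
eef_pos: [484.4, -288.7, 37.7]
ee_rot: [-0.0, 0.755, 0.656, -0.0]
force: [-0.2, -0.4, -0.9]
grip_width: 0.761
grip_force: 33.6
```

Call:
send_rows(
  targets=[0,0,0,0,0,0.03,0.45,0,0,0,0,0,0,0.45],
)

```text
time_s: 23.8
eef_pos: [484.5, -288.7, 36.2]
ee_rot: [0.0, 0.755, 0.656, 0.0]
force: [-0.3, -0.6, -0.1]
grip_width: 0.755
grip_force: 33.6
```

Call:
send_rows(
  targets=[0,0,0,0,0,0.02,0.45,0,0,0,0,0,0,0.45],
)

```text
time_s: 24.05
eef_pos: [484.5, -288.6, 34.8]
ee_rot: [-0.0, 0.755, 0.656, -0.0]
force: [0.2, 0.7, -1.6]
grip_width: 0.758
grip_force: 33.7
```

Call:
send_rows(
  targets=[0,0,0,0,0,0.015,0.45,0,0,0,0,0,0,0.45],
)

```text
time_s: 24.3
eef_pos: [484.5, -288.6, 34.0]
ee_rot: [0.0, 0.755, 0.656, 0.0]
force: [0.0, 0.1, 0.6]
grip_width: 0.756
grip_force: 33.7
```

Call:
send_rows(
  targets=[0,0,0,0,0,0.015,0.45,0,0,0,0,0,0,0.45],
)

```text
time_s: 24.55
eef_pos: [484.5, -288.6, 33.0]
ee_rot: [0.0, 0.755, 0.656, 0.0]
force: [-0.9, 1.1, 0.8]
grip_width: 0.752
grip_force: 33.8
```

Call:
send_rows(
  targets=[0,0,0,0,0,0.015,0.45,0,0,0,0,0,0,0.45],
)

```text
time_s: 24.8
eef_pos: [484.5, -288.6, 32.2]
ee_rot: [0.0, 0.755, 0.656, 0.0]
force: [-0.1, 0.6, 0.9]
grip_width: 0.759
grip_force: 33.8
```

Call:
send_rows(
  targets=[0,0,0,0,0,0.015,0.45,0,0,0,0,0,0,0.45],
)

```text
time_s: 25.05
eef_pos: [484.5, -288.6, 31.3]
ee_rot: [0.0, 0.755, 0.656, 0.0]
force: [0.4, 1.4, 2.1]
grip_width: 0.756
grip_force: 33.9
```

Tabs engaged evenly. Release, rise and check the lid.

Call:
send_rows(
  targets=[0,0,0,0,0,0,0.7,0,0,0,0,0,0,0.8,0,0,0,0,0,-0.3,0.8,0,0,0,0,0,-0.6,0,0,0,0,0,0,0,-1],
)

```text
time_s: 25.68
eef_pos: [485.7, -289.8, 88.9]
ee_rot: [0.003, 0.755, 0.656, 0.0]
force: [0.4, 0.3, -0.3]
grip_width: 0.487
grip_force: 0.0
```

Call:
send_rows(
  targets=[0,0,0,0,0,0,-1,0,0,0,0,0,0,-1],
)

```text
time_s: 25.92
eef_pos: [484.1, -288.4, 84.6]
ee_rot: [-0.001, 0.755, 0.656, -0.0]
force: [-0.4, 0.5, -1.6]
grip_width: 0.043
grip_force: 0.0
```

Run:
```python
from h import *
c=cap('wrist','w11.png'); g=cv2.cvtColor(c['img'],cv2.COLOR_RGB2GRAY)
for v in(200,225,240): print(v);rects(c,(g>v),42.5,1500)
print(proj(c,[484.5,-288.5,42.5])); plan([484.3,-288.2,60],-8.1,1)
```

```text
200
px [ 43. 203.] xy [ 329.5 -255.5] size [83.9 12.9] ang 19.5
px [256. 206.] xy [ 482.5 -291.6] size [89.1 77.6] ang 82.0
px [435. 173.] xy [ 616.4 -309.1] size [ 80.8 295.4] ang 9.4
225
px [256. 217.] xy [ 485.8 -286.7] size [50.8 70.9] ang 82.0
px [423. 203.] xy [ 609.7 -300.8] size [ 41.3 105.8] ang 0.2
px [444.  63.] xy [ 610.2 -206.2] size [77.9 43.4] ang 86.3
240
px [253. 217.] xy [ 484.  -286.4] size [50.8 67.2] ang 82.0
[256.26953615 217.20796492]
t 25.98 p [ 484.2 -288.4   84.6] F [-1.  -0.1  0.2] w 0.0 gf 0.0 rot [-0.07 -0.04  0.09]
[np.float64(-0.07), np.float64(-0.04), np.float64(0.09), np.float64(0.003), np.float64(0.002), np.float64(0.41)]
```

Call:
send_rows(
  targets=[0,0,0,0,0.37,0,-1,0,0,0,0,0,0.4,-1,0,0,0,0,0,0.22,-1,0,0,0,0,0,0,-1],
)

```text
time_s: 26.48
eef_pos: [505.9, -291.3, 47.0]
ee_rot: [-0.001, 0.755, 0.656, -0.0]
force: [0.6, 0.3, 0.8]
grip_width: -0.0
grip_force: 0.0
```

Call:
send_rows(
  targets=[0,0,0,0,0,0.03,-1,0,0,0,0,0,0,-1],
)

```text
time_s: 26.72
eef_pos: [506.6, -291.9, 46.8]
ee_rot: [0.0, 0.755, 0.656, 0.0]
force: [-0.0, -0.1, 0.6]
grip_width: -0.0
grip_force: 0.0
```

Call:
send_rows(
  targets=[0,0,0,0,0,0.03,-1,0,0,0,0,0,0,-1],
)

```text
time_s: 26.98
eef_pos: [506.4, -291.7, 44.5]
ee_rot: [0.0, 0.755, 0.656, -0.0]
force: [0.1, 0.2, -0.1]
grip_width: -0.001
grip_force: 0.0
```

Call:
send_rows(
  targets=[0,0,0,0,0,0.02,-1,0,0,0,0,0,0,-1],
)

```text
time_s: 27.22
eef_pos: [506.4, -291.7, 43.2]
ee_rot: [-0.0, 0.755, 0.656, -0.0]
force: [0.1, -0.1, -0.4]
grip_width: 0.001
grip_force: 0.0
```

Call:
send_rows(
  targets=[0,0,0,0,0,0.02,-1,0,0,0,0,0,0,-1],
)

```text
time_s: 27.48
eef_pos: [506.5, -291.8, 42.1]
ee_rot: [0.0, 0.755, 0.656, 0.0]
force: [0.5, -0.3, 0.6]
grip_width: -0.001
grip_force: 0.2
```

Call:
send_rows(
  targets=[0,0,0,0,0,0.015,-1,0,0,0,0,0,0,-1],
)

```text
time_s: 27.72
eef_pos: [506.6, -291.8, 41.3]
ee_rot: [0.0, 0.755, 0.656, 0.0]
force: [-0.4, -0.2, 1.2]
grip_width: 0.002
grip_force: 1.0
```

Call:
send_rows(
  targets=[0,0,0,0,0,0.015,-1,0,0,0,0,0,0,-1],
)

```text
time_s: 27.98
eef_pos: [506.6, -291.8, 40.3]
ee_rot: [0.0, 0.755, 0.656, 0.0]
force: [1.0, 0.9, 3.0]
grip_width: -0.002
grip_force: 1.3
```

Call:
send_rows(
  targets=[0,0,0,0,0,0.01,-1,0,0,0,0,0,0,-1],
)

```text
time_s: 28.22
eef_pos: [506.4, -291.7, 39.5]
ee_rot: [-0.0, 0.755, 0.656, -0.0]
force: [1.3, -0.1, 0.6]
grip_width: 0.0
grip_force: 0.7
```

Call:
send_rows(
  targets=[0,0,0,0,0,0.02,-1,0,0,0,0,0,0,-1],
)

```text
time_s: 28.48
eef_pos: [506.3, -291.6, 38.2]
ee_rot: [-0.0, 0.755, 0.656, -0.0]
force: [0.6, -0.9, -0.1]
grip_width: 0.001
grip_force: 0.3
```

Call:
send_rows(
  targets=[0,0,0,0,0,0.02,-1,0,0,0,0,0,0,-1],
)

```text
time_s: 28.72
eef_pos: [506.3, -291.7, 37.1]
ee_rot: [-0.0, 0.755, 0.656, -0.0]
force: [0.8, -0.1, -0.1]
grip_width: -0.001
grip_force: 0.3
```

Call:
send_rows(
  targets=[0,0,0,0,0,0.015,-1,0,0,0,0,0,0,-1],
)

```text
time_s: 28.98
eef_pos: [506.4, -291.7, 36.2]
ee_rot: [-0.0, 0.755, 0.656, -0.0]
force: [1.1, 0.2, 1.8]
grip_width: -0.001
grip_force: 0.4
```

Call:
send_rows(
  targets=[0,0,0,0,0,0.015,-1,0,0,0,0,0,0,-1],
)

```text
time_s: 29.22
eef_pos: [506.3, -291.6, 35.2]
ee_rot: [-0.0, 0.755, 0.656, -0.0]
force: [-0.5, -0.0, -0.2]
grip_width: 0.001
grip_force: 0.0
```

Call:
send_rows(
  targets=[0,0,0,0,0,0.02,-1,0,0,0,0,0,0,-1],
)

```text
time_s: 29.48
eef_pos: [506.4, -291.7, 34.2]
ee_rot: [-0.0, 0.755, 0.656, -0.0]
force: [0.4, -0.4, -0.0]
grip_width: 0.001
grip_force: 0.1
```

Call:
send_rows(
  targets=[0,0,0,0,0,0.02,-1,0,0,0,0,0,0,-1],
)

```text
time_s: 29.72
eef_pos: [506.5, -291.8, 33.5]
ee_rot: [0.0, 0.755, 0.656, -0.0]
force: [-1.6, 0.1, 4.9]
grip_width: 0.001
grip_force: 2.5
```

Call:
send_rows(
  targets=[0,0,0,0,0,0.015,-1,0,0,0,0,0,0,-1],
)

```text
time_s: 29.98
eef_pos: [506.5, -291.9, 32.9]
ee_rot: [0.0, 0.755, 0.656, -0.0]
force: [-1.7, 1.2, 6.5]
grip_width: -0.002
grip_force: 3.2
```

Run:
```python
from h import *
c=cap('wrist','w12.png'); g=cv2.cvtColor(c['img'],cv2.COLOR_RGB2GRAY); s=monitor.sense(); print(s['eef_pos'],s['force'],s['grip_force'])
for v in(225,240): rects(c,(g>v),33,1500)
print(proj(c,[484.5,-288.5,31]))
c=cap('scene'); cv2.imwrite('pics/s12.png',c['img'][:,:,::-1])
```

```text
[ 506.47510216 -291.84381951   32.86767591] [-1.85708448  1.0560214   6.98697657] 3.1674297916470096
px [211. 242.] xy [ 483.4 -289. ] size [53.6 70.4] ang 82.7
px [435. 168.] xy [ 609.1 -267.1] size [176.3  33.5] ang 89.2
px [206. 240.] xy [ 483.4 -289.1] size [52.4 70.2] ang 82.5
[219.18267017 242.98094936]
```

Call:
send_rows(
  targets=[0,0,0,0,0,0.015,-1,0,0,0,0,0,0,-1],
)

```text
time_s: 30.32
eef_pos: [506.4, -291.7, 31.3]
ee_rot: [0.0, 0.755, 0.656, 0.0]
force: [0.1, -0.0, -0.3]
grip_width: 0.001
grip_force: 0.0
```

Call:
send_rows(
  targets=[0,0,0,0,0,0.015,-1,0,0,0,0,0,0,-1],
)

```text
time_s: 30.58
eef_pos: [506.5, -291.7, 31.0]
ee_rot: [0.0, 0.755, 0.656, -0.0]
force: [-3.9, 1.2, 8.3]
grip_width: 0.0
grip_force: 4.2
```

Call:
send_rows(
  targets=[0,0,0,0,0,0.01,-1,0,0,0,0,0,0,-1],
)

```text
time_s: 30.82
eef_pos: [506.5, -291.7, 31.0]
ee_rot: [0.0, 0.755, 0.656, -0.0]
force: [-3.9, 3.2, 12.8]
grip_width: 0.004
grip_force: 6.8
```

The first end has snapped: the force fell to 0, then it was firm at z=31.0. Now the other end.

Call:
send_rows(
  targets=[0,0,0,0,0,-0.5,-1,0,0,0,0,-0.375,0,-1,0,0,0,0,-0.375,0,-1,0,0,0,0,0,0.1,-1,0,0,0,0,0,0.1,-1],
)

```text
time_s: 31.45
eef_pos: [462.5, -285.6, 47.3]
ee_rot: [0.0, 0.755, 0.656, 0.0]
force: [0.4, -0.3, -0.7]
grip_width: -0.004
grip_force: 0.0
```

Call:
send_rows(
  targets=[0,0,0,0,0,0.03,-1,0,0,0,0,0,0,-1],
)

```text
time_s: 31.7
eef_pos: [462.2, -285.4, 45.6]
ee_rot: [-0.0, 0.755, 0.656, 0.0]
force: [-0.3, 0.9, 0.4]
grip_width: -0.002
grip_force: 0.0
```

Call:
send_rows(
  targets=[0,0,0,0,0,0.03,-1,0,0,0,0,0,0,-1],
)

```text
time_s: 31.95
eef_pos: [462.0, -285.4, 44.1]
ee_rot: [-0.0, 0.755, 0.656, -0.0]
force: [-0.2, 0.2, -0.3]
grip_width: -0.002
grip_force: 0.0
```

Call:
send_rows(
  targets=[0,0,0,0,0,0.025,-1,0,0,0,0,0,0,-1],
)

```text
time_s: 32.2
eef_pos: [461.9, -285.4, 42.6]
ee_rot: [-0.0, 0.755, 0.656, -0.0]
force: [0.3, 0.1, 0.2]
grip_width: -0.001
grip_force: 0.0
```

Call:
send_rows(
  targets=[0,0,0,0,0,0.03,-1,0,0,0,0,0,0,-1],
)

```text
time_s: 32.45
eef_pos: [461.8, -285.4, 40.7]
ee_rot: [-0.0, 0.755, 0.656, -0.0]
force: [-0.6, -0.1, 0.0]
grip_width: -0.002
grip_force: 0.0
```

Call:
send_rows(
  targets=[0,0,0,0,0,0.025,-1,0,0,0,0,0,0,-1],
)

```text
time_s: 32.7
eef_pos: [461.8, -285.4, 39.2]
ee_rot: [-0.0, 0.755, 0.656, -0.0]
force: [-0.4, -0.3, -0.1]
grip_width: -0.001
grip_force: 0.0
```

Call:
send_rows(
  targets=[0,0,0,0,0,0.02,-1,0,0,0,0,0,0,-1],
)

```text
time_s: 32.95
eef_pos: [461.9, -285.4, 38.1]
ee_rot: [-0.0, 0.755, 0.656, -0.0]
force: [0.3, -0.9, 0.5]
grip_width: -0.002
grip_force: 0.0
```

Call:
send_rows(
  targets=[0,0,0,0,0,0.02,-1,0,0,0,0,0,0,-1],
)

```text
time_s: 33.2
eef_pos: [461.9, -285.4, 36.9]
ee_rot: [-0.0, 0.755, 0.656, -0.0]
force: [0.2, -0.0, 0.0]
grip_width: 0.002
grip_force: 0.0
```

Call:
send_rows(
  targets=[0,0,0,0,0,0.02,-1,0,0,0,0,0,0,-1],
)

```text
time_s: 33.45
eef_pos: [461.8, -285.4, 35.7]
ee_rot: [-0.0, 0.755, 0.656, -0.0]
force: [-0.2, -0.5, 0.3]
grip_width: -0.001
grip_force: 0.0
```

Call:
send_rows(
  targets=[0,0,0,0,0,0.02,-1,0,0,0,0,0,0,-1],
)

```text
time_s: 33.7
eef_pos: [461.9, -285.4, 34.5]
ee_rot: [-0.0, 0.755, 0.656, 0.0]
force: [0.4, 1.2, -0.1]
grip_width: 0.003
grip_force: 0.0
```

Call:
send_rows(
  targets=[0,0,0,0,0,0.015,-1,0,0,0,0,0,0,-1],
)

```text
time_s: 33.95
eef_pos: [461.9, -285.4, 33.6]
ee_rot: [-0.0, 0.755, 0.656, 0.0]
force: [0.0, -0.1, 0.3]
grip_width: -0.001
grip_force: 0.0
```

Call:
send_rows(
  targets=[0,0,0,0,0,0.015,-1,0,0,0,0,0,0,-1],
)

```text
time_s: 34.2
eef_pos: [461.8, -285.4, 32.7]
ee_rot: [-0.0, 0.755, 0.656, -0.0]
force: [1.0, -0.3, 0.3]
grip_width: -0.001
grip_force: 0.0
```

Call:
send_rows(
  targets=[0,0,0,0,0,0.015,-1,0,0,0,0,0,0,-1],
)

```text
time_s: 34.45
eef_pos: [461.9, -285.4, 31.8]
ee_rot: [-0.0, 0.755, 0.656, -0.0]
force: [-0.4, -1.0, -0.1]
grip_width: -0.005
grip_force: 0.0
```

Call:
send_rows(
  targets=[0,0,0,0,0,0.015,-1,0,0,0,0,0,0,-1],
)

```text
time_s: 34.7
eef_pos: [461.9, -285.5, 31.1]
ee_rot: [0.0, 0.755, 0.656, 0.0]
force: [-0.3, 1.1, 2.0]
grip_width: -0.0
grip_force: 1.0
```

Call:
send_rows(
  targets=[0,0,0,0,0,0.01,-1,0,0,0,0,0,0,-1],
)

```text
time_s: 34.95
eef_pos: [462.0, -285.5, 31.0]
ee_rot: [0.0, 0.755, 0.656, -0.0]
force: [-2.6, 2.1, 7.6]
grip_width: 0.001
grip_force: 4.2
```

Call:
send_rows(
  targets=[0,0,0,0,0,0.015,-1,0,0,0,0,0,0,-1],
)

```text
time_s: 35.2
eef_pos: [462.0, -285.5, 31.0]
ee_rot: [0.0, 0.755, 0.656, -0.0]
force: [-4.8, 4.2, 17.2]
grip_width: 0.001
grip_force: 8.7
```

Call:
send_rows(
  targets=[0,0,0,0,0,-0.3,-1,0,0,0,0,0.37,0,-1,0,0,0,0,0.37,0,-1,0,0,0,0,0,0.2,-1,0,0,0,0,0,0,-1],
)

```text
time_s: 35.83
eef_pos: [504.5, -290.9, 33.8]
ee_rot: [-0.002, 0.755, 0.656, -0.0]
force: [0.6, 0.3, 0.2]
grip_width: 0.001
grip_force: 0.0
```

Call:
send_rows(
  targets=[0,0,0,0,0,0.05,-1,0,0,0,0,0,0,-1],
)

```text
time_s: 36.08
eef_pos: [505.4, -291.6, 32.4]
ee_rot: [-0.0, 0.755, 0.656, -0.0]
force: [-0.1, 0.1, 0.2]
grip_width: -0.003
grip_force: 0.0
```

Call:
send_rows(
  targets=[0,0,0,0,0,0.035,-1,0,0,0,0,0,0,-1],
)

```text
time_s: 36.33
eef_pos: [505.9, -291.8, 31.0]
ee_rot: [0.0, 0.755, 0.656, -0.0]
force: [-1.1, 1.6, 5.3]
grip_width: -0.008
grip_force: 2.7
```

Call:
send_rows(
  targets=[0,0,0,0,0,-0.6,-1,0,0,0,0,-0.36,-0.6,-1,0,0,0,0,0,0,-1,0,0,0,0,0,0,-1],
)

```text
time_s: 36.83
eef_pos: [484.3, -288.5, 101.9]
ee_rot: [-0.0, 0.755, 0.656, -0.0]
force: [-1.1, 0.1, -0.4]
grip_width: 0.001
grip_force: 0.0
```

Run:
```python
from h import *
c=cap('wrist','w13.png'); g=cv2.cvtColor(c['img'],cv2.COLOR_RGB2GRAY); print(monitor.sense()['eef_pos'])
for v in(215,235): rects(c,(g>v),31,1000)
q=np.radians(-8.1);M=np.array([[np.cos(q),-np.sin(q)],[np.sin(q),np.cos(q)]])
# tab noses: sample grey along y at each tab, mm from box centre
for x in(26,-26,0):
    for s in(1,-1):
        print(x,s,[(d,int(g[tuple(np.round(proj(c,[*(M@[x,s*d]+[482.6,-288.3]),32]))[::-1].astype(int))])) for d in range(17,33,2)])
```

```text
[ 484.32850576 -288.37115381  101.46554315]
px [ 56. 196.] xy [ 317.3 -258.5] size [89.2 13.7] ang 18.7
px [256. 193.] xy [ 484. -281.] size [62.2 82. ] ang 81.9
px [429. 181.] xy [ 629.  -319.1] size [ 86.5 332.1] ang 6.9
px [ 56. 197.] xy [ 316.  -258.8] size [86.3 13.1] ang 18.7
px [255. 184.] xy [ 483.9 -281.3] size [62.  70.4] ang 81.2
26 1 [(17, 255), (19, 255), (21, 255), (23, 166), (25, 143), (27, 134), (29, 127), (31, 130)]
26 -1 [(17, 255), (19, 255), (21, 255), (23, 252), (25, 138), (27, 130), (29, 128), (31, 126)]
-26 1 [(17, 255), (19, 255), (21, 255), (23, 185), (25, 141), (27, 134), (29, 124), (31, 124)]
-26 -1 [(17, 255), (19, 255), (21, 252), (23, 165), (25, 123), (27, 120), (29, 118), (31, 115)]
0 1 [(17, 255), (19, 255), (21, 255), (23, 255), (25, 255), (27, 199), (29, 211), (31, 252)]
0 -1 [(17, 255), (19, 255), (21, 255), (23, 235), (25, 151), (27, 145), (29, 144), (31, 140)]
```

Both ends are firm at z=31.0 (rim + 5 mm), and dark tab noses lie over the lid's long edges. Handing in.

```bash
python3 -c "
from h import *
print(job.finish_job())"
```

```text
the job is handed in; nothing more can be done
None
```

The job is handed in at about 37 s: the first lid rocked on the plate, so I left it there as the bowed one. The second lid is pressed home on the box, both ends firm at rim height and all four tabs apparently over it. I viewed 12 pictures against your limit of 10, early on the fingers pressed the tray floor with about 42 N, and I did not re-check the jars at the end, though no move went near them.

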